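# Jog a mobile archive shelf with its momentary lever

## Task

The powered archive shelving needs a short jog to open an aisle: on the control box with the green ball knob, push the spring-centred lever well over towards the white patch on its box, keep it there for at least a full second, then let go so that it springs back upright by itself. Do not push the green lever towards the orange patch, and leave the black-knobbed lever and the bound volume alone.

Things in the scene. Friction and masses are not known exactly. Their poses are not given: they have to be found in the camera images.
- green_box: Slate steel box under the green-knobbed lever, fixed, any way round: 100 (x) x 140 (y) x 46 mm high. Origin: centre of underside, z up. On top a white patch (70 x 35 mm, 4 mm thick, centred at y +47 mm) and an orange one (y -47). Lever in the middle: pivot 50 mm above the desk, 10 mm steel stem, green ball 36 mm in diameter, its centre 90 mm above the pivot (140 mm above the desk when upright).
- green_lever (a joint): Green-knobbed lever's angle, rad: 0 upright (spring-centred), positive tilted to the white patch (ball moves to the box's +y), stops at +-0.6. Well over means above 0.25 (ball 22 mm from upright); 0.42 is 37 mm, the stop 51 mm. The spring needs about 4 N at the ball at 0.42; let go, it returns upright in under 0.5 s without swinging past.
- black_lever (a joint): Angle of the lever with the black ball knob, on a second box of the same make, size and patches, with its own place and heading; its ball stands at least 200 mm from the green one. Same signs; it is 0 (upright) and must stay so.
- volume: Loose olive-green bound volume lying flat on the desk at the left or right of the two boxes, 190 mm (its x) by 130 mm (its y) by 42 mm thick, about 0.6 kg. Origin: centre of its underside. It must stay where it is.
Things that resemble listed ones, but are neither listed nor needed, are in the scene too. What is shaped like the green_box but blue or red is not meant.

How it is judged:
By the outcome, as a careful person would: the job done as asked, in the order asked, and still so for the second after the job is handed in, with the robot touching nothing.
It also fails if it takes over 32 s, if anything falls off the work surface, if the arm or the gripper's body presses on something with over 40 N, if the wrist force passes 120 N, or if a joint passes its speed limit or range.

## Robot

A 6-joint arm with a two-finger parallel gripper is mounted at the origin on the work surface. World frame = base frame: x ahead of the robot, y to its left, z up, the work surface at z = 0. Lengths are in m, angles in rad, forces in N, time in s.
With the tool pointing down it reaches from about 0.25 to 0.775 m from the base axis. Payload 4 kg.
Tool frame: the origin (TCP) lies at the very end of the fingers, on their centre line; the grasp point (between the pads) lies 19 mm behind it; z points along the fingers, y is the line along which they close (so a half turn about z gives the same grasp; the last joint's range is limited). The gripper opens to 94 mm and grips with 3 to 60 N. Pads are 16 mm wide; open, the fingers measure 119 mm over their backs; the gripper's body (75 mm by 177 mm) begins 78 mm behind the grasp point.
Start: joints at [-1.43, 0.087, 1.371, -0, 1.684, -0.103], TCP at [0.133, -0.534, 0.179] pointing down, gripper open.
Joint ranges: [-3.1, 3.1], [-0.76, 2.03], [0.27, 2.55], [-1.08, 4.22], [0.17, 2.65], [-2.57, 2.57]. Speed limits (rad/s): [2.79, 2.79, 3.14, 3.14, 3.14, 3.14].

## Interface

Orientations are given as a 3x3 rotation matrix whose columns are the frame's x, y, z axes.
In Python, from cell import status, vision, bot gives the robot as it stands. The module is installed in compiled form; this text tells all that it offers.
- The arm moves only by the tool drive_tool, never from a script. Its arguments are lists of equal length, an entry for each row: "xyz": the shift along the tool's x, y, z in cm, a list of three; "angular": the turn, a rotation vector about the tool's x, y, z in degrees, a list of three; "jaw": the finger opening in cm, from 0 to 9.4. A call has 1 to 10 rows; each row shifts and turns the commanded pose from where the row before left it, along the tool's axes as they then stand; what a row does not reach is not made up. A row lasts 1/10 s, in which the tool goes at most 50 mm and 8.59 degrees, less where a joint would pass 70% of its speed; a pose out of reach is approached as far as the arm can. A call with a gripper value outside its range is refused whole. The fingers move at their own pace and stop on an object; the grip force is fixed at half the most. Time passes only in rows, so rows that do not move let the fingers close. It gives the time, the measured TCP pose, the force, the opening and the grip force at its end, in the units of the state.
- status.read_state(): the state, without advancing time (a new reading comes with each control period).
- vision.capture(name): name is "side" or "top" or "wrist"; returns the picture (384x512x3 uint8, blue, green, red); there is no depth.
- vision.camera_params(name): a dict with "mtx" (3x3 intrinsics, pixels), "origin" and "orientation" of the camera in the world. Camera axes: x right, y up, looking along -z (the intrinsics and any distortion apply to the point x, -y, -z); pixel columns grow to the right and rows downward; lengths in m; the calibration is good to about 2 mm. A picture is of the moment at which its call begins: read the wrist's pose just before it. camera_params takes no time and is no camera call; for the wrist camera it gives the pose at the moment of the call.
- bot.finish_job(): hands the job in; it is judged then, once.
The state is a dict: "t": time; "q": joint angles; "dq": joint speeds; "joint_torque": joint torques, N m; "ee_pos": TCP position; "tool_rot": TCP orientation; "wrist_force": force on the tool from outside, world axes, zero at the start; "torque": the same for the moment, N m; "opening": finger opening in m; "grasp_force": force on a finger pad.
Only numpy, scipy, OpenCV 4.12 (cv2) and the standard library are available. Lean on these libraries where they do the work, as an engineer would, in place of code of your own. Each camera call takes 0.05 s, during which the arm holds its last target. There are 200 camera calls.

## Working session

There is one attempt and no reset: what is moved stays moved. The work goes in short steps, Python scripts to look and compute and a tool call to move; the robot and the scene stay as the last step left them, time stands still between calls to the robot, and variables do not carry over. Pictures are saved under pics/ and viewed, at most 10 in all, crops included, and the job is handed in when it is done.

Besides the shell and the picture viewer there is one more tool, called after ">>>" as name(argument=value, ...) on one line, values as JSON. drive_tool: Moves the arm, as the interface text tells. Its arguments: {"type":"object","properties":{"xyz":{"type":"array","items":{"type":"array","items":{"type":"number"}}},"angular":{"type":"array","items":{"type":"array","items":{"type":"number"}}},"jaw":{"type":"array","items":{"type":"number"}}},"required":["xyz","angular","jaw"]}

```bash
mkdir -p pics; cat > h.py <<'E'
import numpy as np, cv2
from cell import status, vision, bot
def ray(name,u,v,z,p=None):
    p=p or vision.camera_params(name); K=np.array(p["mtx"]);R=np.array(p["orientation"]);o=np.array(p["origin"])
    d=np.linalg.solve(K,[u,v,1.]); d=R@[d[0],-d[1],-d[2]]
    return o+d*(z-o[2])/d[2]
def proj(name,P):
    p=vision.camera_params(name); R=np.array(p["orientation"]);c=R.T@(np.array(P)-p["origin"])
    a=np.array(p["mtx"])@[c[0],-c[1],-c[2]]; return a[:2]/a[2]
E
python3 - <<'E'
from h import *
for n in("top","side"):
    p=vision.camera_params(n); print(n,p)
    cv2.imwrite(f"pics/{n}0.png",cv2.resize(vision.capture(n),(800,600),interpolation=cv2.INTER_CUBIC))
E
```

```text
top {'mtx': array([[426.21523774,   0.        , 252.82069513],
       [  0.        , 426.21523774, 188.20234044],
       [  0.        ,   0.        ,   1.        ]]), 'origin': array([ 0.32609402, -0.0124024 ,  1.46891337]), 'orientation': array([[-0.01723156,  0.99316596, -0.11543161],
       [-0.99985078, -0.01697527,  0.00320309],
       [ 0.00122171,  0.11546958,  0.99331027]])}
side {'mtx': array([[470.97913921,   0.        , 258.68205284],
       [  0.        , 470.97913921, 181.89192276],
       [  0.        ,   0.        ,   1.        ]]), 'origin': array([0.23814282, 0.81394274, 0.89723139]), 'orientation': array([[-0.94495747,  0.22691289, -0.23572423],
       [-0.32717327, -0.663247  ,  0.67309811],
       [-0.00360875,  0.71317176,  0.70098004]])}
```

View pics/top0.png

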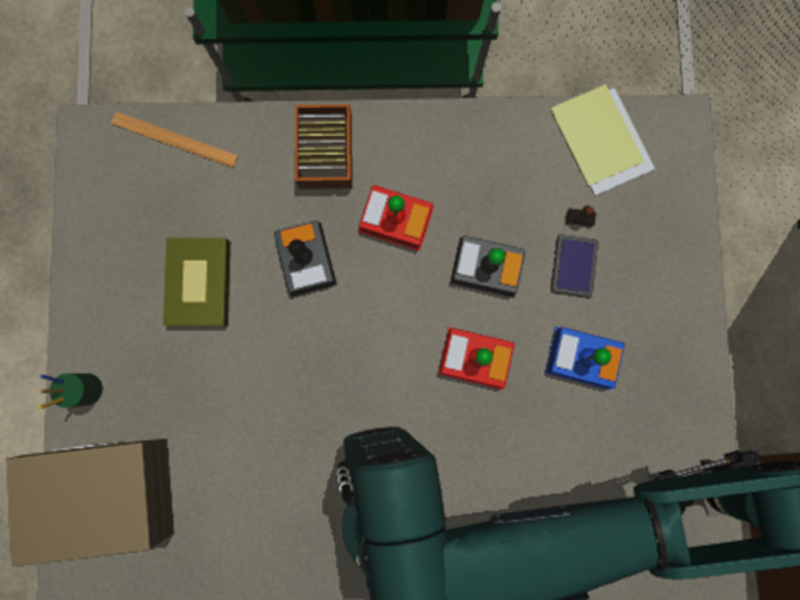

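View pics/side0.png

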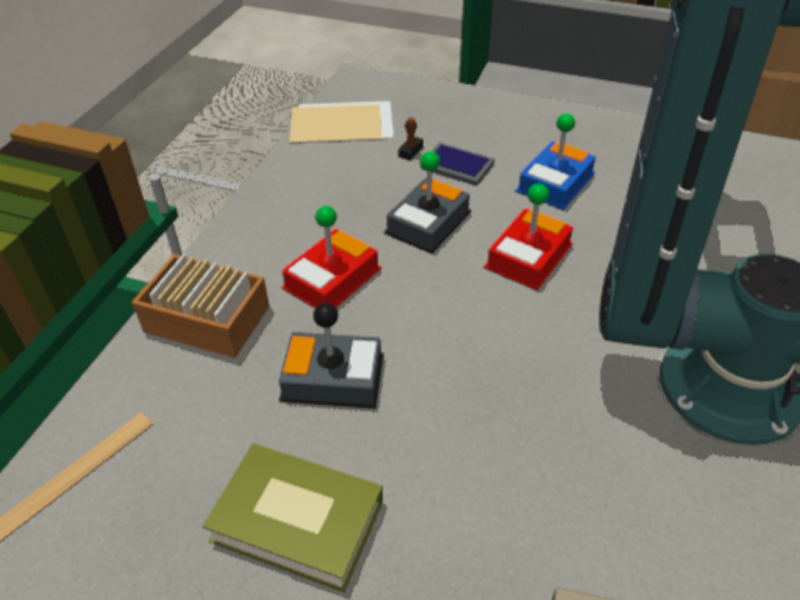

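Green-ball candidates in the top view (800x600): slate box (496,257), red (397,204), red (484,357) and blue (602,357). Only the one at (496,257) stands on slate, with its white patch at (467,259) and orange at (511,268). In the side view it is at (430,161). The black-knob lever is at (300,251) and the volume at (196,282). I'll confirm the slate one in an enlarged crop.

```bash
python3 - <<'E'
from h import *
a=vision.capture("top")[140:200,280:345]; b=vision.capture("side")[85:165,240:310]
cv2.imwrite("pics/c1.png",np.hstack([cv2.resize(a,(390,360),interpolation=cv2.INTER_CUBIC),cv2.resize(b,(350,400),interpolation=cv2.INTER_CUBIC)[:360]]))
s=.64
print("ball top",ray("top",496*s,257*s,.14),"side",ray("side",430*s,161*s,.14))
print("white",ray("top",467*s,259*s,.05),"orange",ray("top",511*s,268.5*s,.05))
for n,u,v in(("redfar",397,204),("rednear",484,357),("blue",602,357),("black",300,251)): print(n,ray("top",u*s,v*s,.14))
E
```

```text
ball top [ 0.55249166 -0.22215369  0.14      ] side [ 0.55130689 -0.22174119  0.14      ]
white [ 0.56451756 -0.1736086   0.05      ] orange [ 0.54217277 -0.26781381  0.05      ]
redfar [ 0.66549397 -0.0238921   0.14      ]
rednear [ 0.35160483 -0.19130786  0.14      ]
blue [ 0.3475684  -0.42587691  0.14      ]
black [0.57154274 0.17409685 0.14      ]
```

View pics/c1.png

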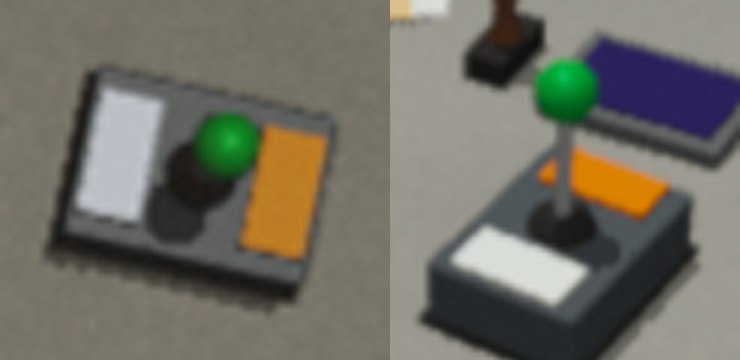

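Confirmed: slate box, green ball at (0.552,-0.222,0.14). The patches measure 97 mm apart (94 expected). I'll push with closed fingers from the orange side.

```bash
cat >> h.py <<'E'
s_=.64
W=ray("top",468.5*s_,258.9*s_,.05);O=ray("top",511.7*s_,268.8*s_,.05)
d=(W-O)/np.linalg.norm(W-O); ball=np.array([.552,-.222,.14])
E
python3 - <<'E'
from h import *
s=status.read_state();R=np.array(s["tool_rot"]);p=np.array(s["ee_pos"])
print("d",d,"mid",(W+O)/2);print(R.round(3),p,s["q"],s["opening"])
t=ball-.05*d;t[2]=.22
print("target",t,"tool shift cm",R.T@(t-p)*100)
dt=R.T@d;print("d in tool",dt,"yaw deg",np.degrees(np.arctan2(dt[1],dt[0])))
E
```

```text
d [0.24328692 0.96995437 0.        ] mid [ 0.55308731 -0.2230754   0.05      ]
[[ 0.97   0.241 -0.   ]
 [ 0.241 -0.97   0.001]
 [ 0.    -0.001 -1.   ]] [ 0.13269769 -0.53338234  0.17856331] [-1.43010768e+00  8.76784384e-02  1.37164722e+00 -1.85363677e-05
  1.68358646e+00 -1.03084348e-01] 0.09410578124022592
target [ 0.53983565 -0.27049772  0.22      ] tool shift cm [ 45.85564847 -15.6898296   -4.11766502]
d in tool [ 0.47020584 -0.88255594  0.00121522] yaw deg -61.95231837480068
```

>>> drive_tool(xyz=[[0,0,-4.2],[3,-1,0],[4.2,-1.4,0],[4.2,-1.4,0],[4.2,-1.4,0],[4.2,-1.4,0],[4.2,-1.4,0],[4.2,-1.4,0],[4.2,-1.4,0],[4.2,-1.4,0]], angular=[[0,0,0],[0,0,0],[0,0,0],[0,0,0],[0,0,0],[0,0,0],[0,0,0],[0,0,0],[0,0,0],[0,0,0]], jaw=[0,0,0,0,0,0,0,0,0,0])

```text
t: 1.2
ee_pos: [0.4598, -0.3257, 0.2211]
tool_rot: [[0.97, 0.241, -0.0], [0.241, -0.97, -0.0], [-0.0, 0.0, -1.0]]
wrist_force: [0.3, -1.0, 0.8]
opening: 0.0175
grasp_force: 0.0
```

>>> drive_tool(xyz=[[0,0,0],[0,0,0],[0,0,0],[0,0,0],[0,0,0],[0,0,0]], angular=[[0,0,7],[0,0,7],[0,0,7],[0,0,7],[0,0,0],[0,0,0]], jaw=[0,0,0,0,0,0])

```text
t: 1.8
ee_pos: [0.4584, -0.3269, 0.2211]
tool_rot: [[0.971, -0.24, -0.0], [-0.24, -0.971, 0.0], [-0.0, -0.0, -1.0]]
wrist_force: [-0.1, -0.1, 1.0]
opening: 0.0002
grasp_force: 0.0
```

```bash
cat > m.py <<'E'
from h import *
s=status.read_state();R=np.array(s["tool_rot"]);p=np.array(s["ee_pos"])
t=ball-.055*d;t[2]=.112
print(s["t"],p,s["opening"],"shift cm",R.T@(t-p)*100,"d in tool",R.T@d,s["q"])
E
python3 m.py; python3 - <<'E'
from h import *
im=vision.capture("wrist");print(proj("wrist",ball),proj("wrist",ball+[0,0,.018]))
cv2.imwrite("pics/w1.png",im)
E
```

```text
1.8 [ 0.45840048 -0.3269495   0.22105903] 0.00022649197001261518 shift cm [ 6.55264667 -6.93332726 10.90452475] d in tool [ 3.35065085e-03 -9.99994377e-01  1.40525912e-04] [-7.20223519e-01  1.12717905e-01  1.26093988e+00 -4.07013039e-05
  1.76832016e+00  1.09296735e+00]
[126.66333903 118.94065171] [117.70678018 119.6616283 ]
```

View pics/w1.png

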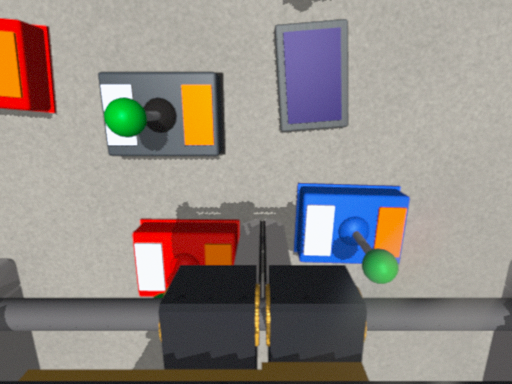

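The wrist view shows the ball at (125,117), with (127,119) predicted, and the box axes line up with the tool. Next I go over the orange side and down.

>>> drive_tool(xyz=[[3.3,-3.5,0],[3.3,-3.4,0],[0,0,0],[0,0,0],[0,0,3.7],[0,0,3.6],[0,0,3.6],[0,0,0],[0,0,0]], angular=[[0,0,0],[0,0,0],[0,0,0],[0,0,0],[0,0,0],[0,0,0],[0,0,0],[0,0,0],[0,0,0]], jaw=[0,0,0,0,0,0,0,0,0])

```text
t: 2.75
ee_pos: [0.5383, -0.2768, 0.1126]
tool_rot: [[0.97, -0.243, -0.001], [-0.243, -0.97, 0.0], [-0.001, 0.0, -1.0]]
wrist_force: [-0.6, 0.1, 1.0]
opening: 0.0006
grasp_force: 0.0
```

```bash
python3 m.py; python3 - <<'E'
from h import *
b=vision.capture("side")[70:170,220:330]
cv2.imwrite("pics/s2.png",cv2.resize(b,None,fx=5,fy=5,interpolation=cv2.INTER_CUBIC))
E
```

```text
2.75 [ 0.53831204 -0.27680496  0.11262794] 0.0005947999810727565 shift cm [-0.00563191 -0.14884802  0.06278137] d in tool [-1.40882958e-04 -9.99999983e-01 -1.18751186e-04] [-5.68357691e-01  2.31561538e-01  1.33814052e+00 -3.75856752e-04
  1.57264040e+00  1.24833207e+00]
```

View pics/s2.png

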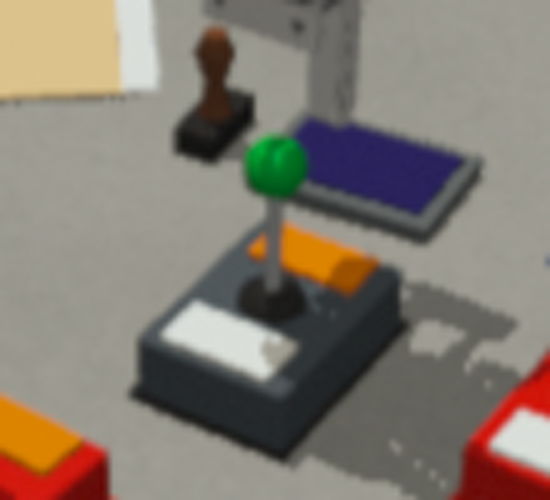

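```bash
python3 - <<'E'
from h import *
p=np.array(status.read_state()["ee_pos"])
for P in (p,ball,p+.012*d,p-.012*d): print((proj("side",P)-[220,70])*5)
E
```

```text
[323.86477853 152.55526742]
[274.94718817 164.70732612]
[313.07694866 162.73399462]
[334.53935    142.48340382]
```

```bash
python3 - <<'E'
from h import *
b=vision.capture("side")[65:115,265:315]; c=vision.capture("wrist")
cv2.imwrite("pics/s3.png",np.hstack([cv2.resize(b,(380,380),interpolation=cv2.INTER_NEAREST),cv2.resize(c,(420,380))]))
E
```

```text
(no output)
```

View pics/s3.png

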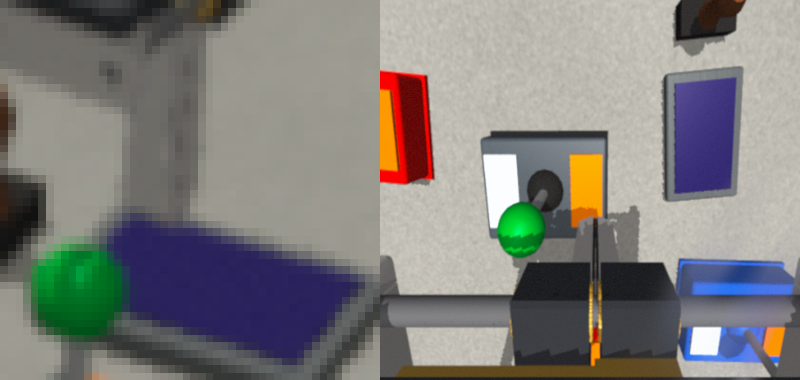

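```bash
python3 - <<'E'
from h import *
a=cv2.resize(cv2.imread("pics/side0.png"),(512,384),interpolation=cv2.INTER_AREA).astype(int);b=vision.capture("side").astype(int)
D=abs(a-b).sum(2)[84:112,270:302]
for i,r in enumerate(D): print(84+i,''.join('#' if x>60 else '+' if x>30 else '.' for x in r))
E
```

```text
84 ...........##########...........
85 ...........##########...........
86 ...........##########...........
87 ..........+##########...........
88 ..........+##########...........
89 ..........+##########...........
90 ..........+#########+...........
91 ...........+########............
92 ..............+#####............
93 .................+#.............
94 ................................
95 ................................
96 ................................
97 ....+++++.......................
98 ...+###++.......................
99 ...####+++......................
100 ...##++++++.....................
101 ..+##.+++++.....................
102 ..+++.+++.......................
103 ...++...........................
104 ................................
105 ................................
106 ................................
107 ................................
108 ................................
109 ................................
110 ................................
111 ................................
```

```bash
python3 - <<'E'
from h import *
p=np.array(status.read_state()["ee_pos"])
for k in (0,.01,.02,.03,.04): 
  q=p+[0,0,k]; print(k,[(proj(n,q+e*d)).round(1) for n in("wrist","side","top") for e in (-.0125,.0125)])
E
```

```text
0 [array([280. , 217.1]), array([245.1, 217.1]), array([286.7,  98. ]), array([282.2, 102.3]), array([337.4, 170. ]), array([329.8, 168.3])]
0.01 [array([280.9, 222.1]), array([244.3, 222. ]), array([286.8,  95.1]), array([282.3,  99.3]), array([338. , 169.5]), array([330.3, 167.8])]
0.02 [array([281.8, 227.5]), array([243.5, 227.5]), array([286.9,  92.2]), array([282.4,  96.4]), array([338.6, 169. ]), array([330.9, 167.3])]
0.03 [array([282.8, 233.5]), array([242.6, 233.5]), array([287.1,  89.2]), array([282.5,  93.4]), array([339.3, 168.5]), array([331.5, 166.7])]
0.04 [array([284. , 240.1]), array([241.6, 240.1]), array([287.2,  86.2]), array([282.6,  90.4]), array([339.9, 168. ]), array([332.1, 166.2])]
```

```bash
python3 - <<'E'
from h import *
b=vision.capture("wrist")[190:290,190:340]; 
cv2.imwrite("pics/w4.png",cv2.resize(b,(750,500),interpolation=cv2.INTER_CUBIC))
E
```

```text
(no output)
```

View pics/w4.png

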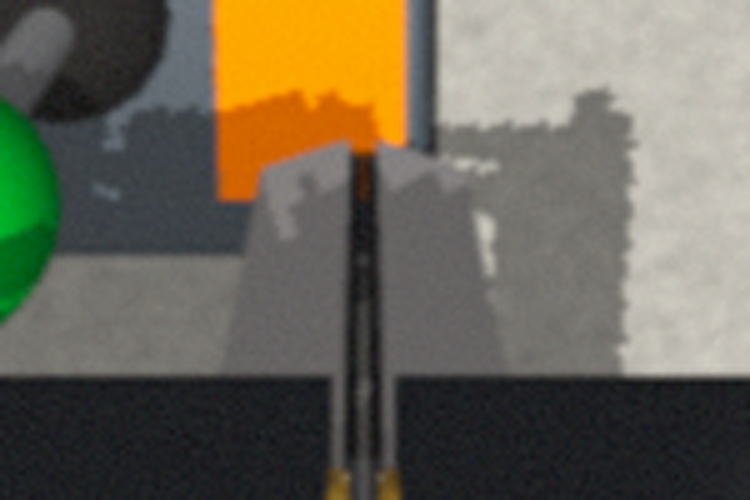

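The side view puts the visible fingertip about 20 mm higher than the computed TCP. I'll go 2.2 cm lower, which is safe for either reading, and check again.

>>> drive_tool(xyz=[[0,0,2.2],[0,0,0],[0,0,0]], angular=[[0,0,0],[0,0,0],[0,0,0]], jaw=[0,0,0])

```text
t: 3.3
ee_pos: [0.5393, -0.2761, 0.0908]
tool_rot: [[0.97, -0.242, -0.0], [-0.242, -0.97, -0.0], [-0.0, 0.0, -1.0]]
wrist_force: [0.0, -0.4, -0.6]
opening: 0.0004
grasp_force: 0.0
```

```bash
cat > chk.py <<'E'
from h import *
from scipy.optimize import least_squares
s=status.read_state(); b=vision.capture("side"); i=b.astype(int)
def gc(win):
    v0,v1,u0,u1=win; c=i[v0:v1,u0:u1]; m=(c[...,1]>1.6*c[...,2]+20)&(c[...,1]>1.6*c[...,0]+20)
    vv,uu=np.nonzero(m); return np.array([uu.mean()+u0,vv.mean()+v0]),len(uu)
c,n=gc((85,140,245,295))
th=np.linspace(-.6,.6,241); P=[proj("side",ball-[0,0,.09]+.09*(np.sin(t)*d+[0,0,np.cos(t)])) for t in th]
k=np.argmin([np.linalg.norm(c-q) for q in P])
p=np.array(s["ee_pos"])
print("t",s["t"],"ball px",c.round(1),n,"theta",th[k].round(3),"err px",np.linalg.norm(c-P[k]).round(2),"TCP along d mm",((p-ball)@d*1e3).round(1),"z",p[2].round(4),"F.d",(np.array(s["wrist_force"])@d).round(1),np.round(s["wrist_force"],1))
E
python3 chk.py; python3 - <<'E'
from h import *
a=cv2.resize(cv2.imread("pics/side0.png"),(512,384),interpolation=cv2.INTER_AREA).astype(int);b=vision.capture("side").astype(int)
D=abs(a-b).sum(2)[86:112,270:302]
for i,r in enumerate(D): print(86+i,''.join('#' if x>60 else '+' if x>30 else '.' for x in r))
print(proj("side",status.read_state()["ee_pos"]))
E
```

```text
t 3.3 ball px [274.6 102.8] 107 theta 0.01 err px 0.35 TCP along d mm -55.5 z 0.0908 F.d -0.4 [ 0.  -0.4 -0.6]
86 ......++#############...........
87 .........+###########...........
88 ..........+##########...........
89 ...........##########...........
90 ...........##########...........
91 ............+########...........
92 ............++.+#####...........
93 ...........####+..+#+...........
94 ..........+########+............
95 ..........+#########+...........
96 ..........###########...........
97 ..+++++++.##########+...........
98 ..######+++#########+...........
99 .+#+####+++#########............
100 .+#+###++++.+######+............
101 .++###++++....++###.............
102 ++++++++........................
103 .++++...........................
104 ................................
105 ................................
106 ................................
107 ................................
108 ................................
109 ................................
110 ................................
111 ................................
[284.31246347 107.23153617]
```

>>> drive_tool(xyz=[[0,-1.5,0],[0,-1.5,0],[0,-1.5,0],[0,-1.3,0],[0,0,0]], angular=[[0,0,0],[0,0,0],[0,0,0],[0,0,0],[0,0,0]], jaw=[0,0,0,0,0])

```text
t: 3.9
ee_pos: [0.5538, -0.2181, 0.0903]
tool_rot: [[0.971, -0.24, 0.0], [-0.24, -0.971, -0.001], [0.0, 0.001, -1.0]]
wrist_force: [-0.5, -3.7, 0.3]
opening: 0.0001
grasp_force: 1.6
```

```bash
python3 chk.py; python3 -c "
from h import *
b=vision.capture('side')[70:170,220:330]
cv2.imwrite('pics/s5.png',cv2.resize(b,None,fx=5,fy=5,interpolation=cv2.INTER_CUBIC))"
```

```text
t 3.9 ball px [268.3 110.9] 107 theta 0.385 err px 0.18 TCP along d mm 4.2 z 0.0903 F.d -3.7 [-0.5 -3.7  0.3]
```

View pics/s5.png

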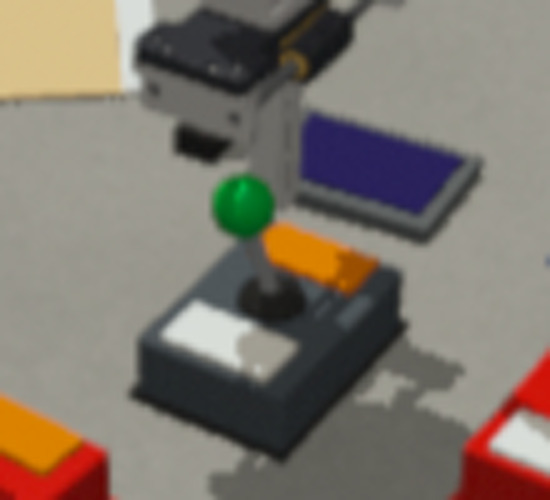

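The lever is tilted to the white side at about 0.385 rad with 3.7 N, matching the spring, and the ball is at crop (244,206). Now I hold it.

>>> drive_tool(xyz=[[0,0,0],[0,0,0],[0,0,0],[0,0,0],[0,0,0],[0,0,0],[0,0,0],[0,0,0],[0,0,0],[0,0,0]], angular=[[0,0,0],[0,0,0],[0,0,0],[0,0,0],[0,0,0],[0,0,0],[0,0,0],[0,0,0],[0,0,0],[0,0,0]], jaw=[0,0,0,0,0,0,0,0,0,0])

```text
t: 5.0
ee_pos: [0.5534, -0.2199, 0.0903]
tool_rot: [[0.97, -0.242, 0.0], [-0.242, -0.97, -0.0], [0.0, 0.0, -1.0]]
wrist_force: [-0.9, -2.2, 2.5]
opening: 0.0004
grasp_force: 1.4
```

>>> drive_tool(xyz=[[0,0,0],[0,0,0],[0,0,0],[0,0,0],[0,0,0]], angular=[[0,0,0],[0,0,0],[0,0,0],[0,0,0],[0,0,0]], jaw=[0,0,0,0,0])

```text
t: 5.5
ee_pos: [0.5534, -0.2198, 0.0903]
tool_rot: [[0.97, -0.242, 0.0], [-0.242, -0.97, -0.0], [0.0, 0.0, -1.0]]
wrist_force: [-0.3, -3.1, 2.7]
opening: 0.0006
grasp_force: 1.4
```

```bash
python3 chk.py
```

```text
t 5.5 ball px [268.5 110.3] 107 theta 0.365 err px 0.3 TCP along d mm 2.4 z 0.0903 F.d -3.1 [-0.3 -3.1  2.7]
```

The lever has been held for 1.6 s at about 0.37 rad. Now a fast retreat to let go, then up.

>>> drive_tool(xyz=[[0,5,0],[0,1.5,0],[0,0,0],[0,0,-4],[0,0,-4],[0,0,-4],[0,0,0],[0,0,0],[0,0,0]], angular=[[0,0,0],[0,0,0],[0,0,0],[0,0,0],[0,0,0],[0,0,0],[0,0,0],[0,0,0],[0,0,0]], jaw=[0,0,0,0,0,0,0,0,0])

```text
t: 6.45
ee_pos: [0.5371, -0.2813, 0.2081]
tool_rot: [[0.97, -0.241, -0.003], [-0.241, -0.97, 0.003], [-0.003, -0.002, -1.0]]
wrist_force: [-0.4, -0.6, -0.4]
opening: 0.0002
grasp_force: 0.0
```

```bash
python3 chk.py; python3 -c "
from h import *
cv2.imwrite('pics/end.png',vision.capture('side'))"
```

```text
t 6.45 ball px [274.7 102.6] 112 theta 0.0 err px 0.42 TCP along d mm -61.1 z 0.2081 F.d -0.7 [-0.4 -0.6 -0.4]
```

View pics/end.png

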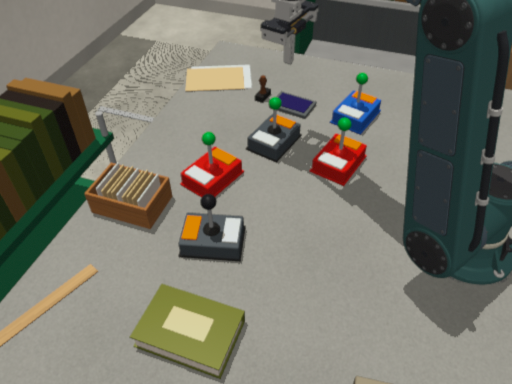

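The green lever is upright again, with its ball at (275,103). The black lever (208,202) and the volume (190,328) have not moved, and the gripper is clear.

```bash
python3 -c "
from cell import bot
print(bot.finish_job())"
```

```text
the job is handed in; nothing more can be done
None
```

I pushed the green lever about 0.37 rad towards the white patch, held it there for 1.6 s and let it spring back upright; the black lever and the volume were not touched, and I handed the job in at about 6.5 s.

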